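# Move a snapped-in battery pack from its charger to the air sampler

### The arm

A 7-joint arm with a two-finger parallel gripper is mounted at the origin on a cart in front of the work surface, level with it; the furniture and walls round the work are solid. World frame = base frame: x ahead of the robot, y to its left, z up, the work surface at z = 0. Lengths are in m, angles in rad, forces in N, time in s.
With the tool pointing down it reaches from about 0.35 to 0.9 m from the base axis. Payload 8.1 kg.
Tool frame: the origin (TCP) lies midway between the tips of the shut fingers; the grasp point (between the pads) lies 19 mm behind it; z points along the fingers, y is the line along which they close (so a half turn about z gives the same grasp; the last joint's range is limited). The gripper opens to 92 mm and grips with 3 to 60 N. Pads are 19 mm wide; open, the fingers measure 130 mm over their backs; the gripper's body (75 mm by 190 mm) begins 47 mm behind the grasp point.
Start: joints at [1.121, 0.434, 0.025, 1.573, -0.012, 1.134, -0.075], TCP at [0.212, -0.588, 0.227] pointing down, gripper open.
Joint ranges: [-2.62, 2.62], [-0.44, 2.09], [-1.27, 1.32], [0.08, 2.57], [-1.32, 4.46], [0.12, 2], [-2.74, 2.74]. Speed limits (rad/s): [2.22, 2.22, 3.01, 3.01, 3.14, 3.14, 3.14].

### API

Orientations are given as a rotation vector (axis times angle).
In Python, from cell import arm gives the robot as it stands.
- The arm moves only by the tool carry_out, never from a script. Its arguments are lists of equal length, an entry for each row: "claw": the finger opening in cm, from 0 to 9.18; "delta_pos": the shift along the tool's x, y, z in cm, a list of three; "angular": the turn, a rotation vector about the tool's x, y, z in rad, a list of three. In form: {"claw": [claw, ...], "delta_pos": [[dx, dy, dz], ...], "angular": [[ax, ay, az], ...]}. A call has 1 to 20 rows; each row shifts and turns the commanded pose from where the row before left it, along the tool's axes as they then stand; what a row does not reach is not made up. A row lasts 1/10 s, in which the tool goes at most 50 mm and 8.59 degrees, less where a joint would pass 70% of its speed; a pose out of reach is approached as far as the arm can. A call with a gripper value outside its range is refused whole. The fingers move at their own pace and stop on an object; "force" is the grip in N (left out, the last holds). Time passes only in rows, so rows that do not move let the fingers close. It gives the time, the measured TCP pose, the force, the opening and the grip force at its end, in the units of the state.
- arm.observe(): the state, without advancing time (a new reading comes with each control period).
- arm.get_image(name): name is "scene" or "top"; returns a dict with "frame" (384x512x3 uint8, red, green, blue), "mtx" (3x3 intrinsics, pixels), "dist" ([k1, k2, p1, p2, k3] as OpenCV has them; the pictures are not rectified), "T" (4x4, takes a point from camera to world coordinates). Camera axes: x right, y down, z forward; pixel columns grow to the right and rows downward; lengths in m; the calibration is good to about 2 mm. A picture is of the moment at which its call begins. There is no depth.
- arm.sign_off(): hands the job in; it is judged then, once.
Trained networks look in a picture, given as the dict that the camera call returned (one of the last four; its "shot" number tells which), for a name from the list of things; names that differ only in an ending like _2 or _b are one class to them, and where a whole thing is asked for, a point or a joint stands for the part that bears it (a point fixed in the world has none). Each returns a list of dicts, best first, with "conf" (0 to 1); they miss things now and then, are a little off and sometimes report something else, mostly with a low value. They report only what shows in the picture. A call takes as long as a camera call. They do not tell look-alikes from the thing itself.
- arm.look_for(label, picture): "centre" ([column, row] as shares, 0 to 1, of the picture: columns of its width, rows of its height, amid what is visible of it).
- arm.trace(label, picture): "region" (384x512 bool, what is visible of it) and "centre" ([column, row] as shares, 0 to 1, of the picture: columns of its width, rows of its height, amid what is visible of it).
- arm.place_of(label, picture): "centre" ([column, row] as shares, 0 to 1, of the picture: columns of its width, rows of its height: a listed point, or the origin of a listed thing).
The state is a dict: "clock": time; "joints": joint angles; "dq": joint speeds; "joint_efforts": joint torques, N m; "position": TCP position; "ee_rot": TCP orientation; "force": force on the tool from outside, world axes, zero at the start; "ft_torque": the same for the moment, N m; "width": opening from 0.0 (shut) to 1.0 (fully open); "gripper_force": force on a finger pad.
Only numpy, scipy, OpenCV 4.12 (cv2) and the standard library are available. Lean on these libraries where they do the work, as an engineer would, in place of code of your own. Each camera call takes 0.05 s, during which the arm holds its last target. There are 200 camera calls.

### The job

The battery pack in the low charger is charged: pinch its two sprung side tabs fully together to free it, draw it out upright, and fit it into the empty bay of the air sampler (the housing with the round inlet head), pressed fully home against its sprung contact plate so that both tabs have sprung out and latched. Never force it: do not pull against the latched tabs, push hard against a rim or bay floor, or shove the pack sideways; the bay's depth must be felt. Leave the things standing around undisturbed.

Things in the scene. Friction and masses are not known exactly. Their poses are not given: they have to be found in the camera images.
- pack: Grey battery pack, 98 mm high, 0.12 to 0.25 kg, a black ribbed tab on each y side; latched in the charger at the start. Origin: centre of its underside; z up, y from tab to tab. Lower 52 mm: a plug 40 (x) x 52 (y) mm with 3 mm rounded foot; head above: 44 (x) x 32 (y) mm. Fits a bay either way round; can be carried by its pinched tabs.
- tab_grip (a point): Point midway between the finger pads of the two tabs, on the pack's axis, 74 mm above its underside; axes as the pack's. The finger pads are 26 mm wide (x) and reach 16 mm above and below this point; untouched they measure 60 mm over the outside (y), pressed fully in 48 mm.
- barbs (a point): Point on the pack's axis level with the flat tops of the tabs' barbs, 30 mm above its underside. Each tab has one barb that stands out to y = 31 mm and is ramped underneath; the barbs catch under the lips of a bay. A tab must come in at least 4 mm (better all 6) for its barb to pass.
- tab_left (a joint): How far the tab on the pack's +y side is pressed straight in, m: 0 out, 0.006 fully in. A spring pushes it out: 3 N at 0, 8 N fully in.
- tab_right (a joint): The same for the tab on the pack's -y side: 0 out, 0.006 m fully in; same spring.
- charger: Low grey charger fixed to the worktop: housing 76 (x) x 102 (y) mm, 60 mm high, low sloping panel on its -x side out to x = -67 mm. Origin: centre of the housing's underside, on the axis of its bay; z up. The pack starts with its origin 15 mm above this one (on the bay floor), axes parallel. Pack and charger may press on each other with at most 40 N.
- charger_mouth (a point): Centre of the charger's bay mouth, at the rim, 60 mm above its underside. Mouth 42 (x) x 54 (y) mm below a 4 mm 45-degree lead-in; floor 45 mm below the rim. The two y walls have lips from the rim down to 13.5 mm below it, undercut beneath.
- sampler: White air sampler fixed to the worktop: housing 76 (x) x 102 (y) mm, 58 mm high, round inlet head 54 mm across and 98 mm high on its +x side (centre x = 66 mm). Origin: centre of the housing's underside, on the axis of its black bay; z up. Pack and sampler may press on each other with at most 30 N.
- sampler_mouth (a point): Point on the axis of the sampler's bay, 60 mm above its underside. Bay shaped as the charger's, but all of it stands an unmeasured 0 to 9 mm lower: rim 0 to 9, floor 45 to 54 mm below this point. A sprung plate lifts the pack 6 mm off the floor: 3 N at first touch, 5 N at the hard floor. Press to the floor and let the tabs go while pressing: they latch only within 1.5 mm of it.
- timer: White bench timer, 62 x 66 x 17 mm, a bystander. Origin: centre of its underside.
- sample_cup: Sample cup with a screw lid, 58 mm across, 68 mm high, a bystander. Origin: centre of its underside.
- saline_bottle: White round bottle with a screw cap, 52 mm across, 112 mm high, a bystander. Origin: centre of its underside.
- petri_dish: Clear lidded petri dish, 90 mm across, 16 mm high, a bystander. Origin: centre of its underside.
Things that resemble listed ones, but are neither listed nor needed, are in the scene too. Leave any pink look-alike of the pack alone.

How it is judged:
By the outcome, as a careful person would: the job done as asked, in the order asked, and still so for the second after the job is handed in, with the robot touching nothing.
It also fails if it takes over 64 s, if anything falls off the work surface, if the arm or the gripper's body presses on something with over 40 N, if the wrist force passes 120 N, or if a joint passes its speed limit or range.

## Working session

There is one attempt and no reset: what is moved stays moved. The work goes in short steps, Python scripts to look and compute and a tool call to move; the robot and the scene stay as the last step left them, time stands still between calls to the robot, and variables do not carry over. Pictures are saved under pics/ and viewed, at most 10 in all, crops included, and the job is handed in when it is done.

Besides the shell and the picture viewer there is one more tool, called after "Emit:" as name(argument=value, ...) on one line, values as JSON. carry_out: Moves the arm, as the interface text tells. Its arguments: {"type":"object","properties":{"claw":{"type":"array","items":{"type":"number"}},"delta_pos":{"type":"array","items":{"type":"array","items":{"type":"number"}}},"angular":{"type":"array","items":{"type":"array","items":{"type":"number"}}},"force":{"type":"number"}},"required":["claw","delta_pos","angular"]}

```bash
mkdir -p pics; cat > h.py <<'E'
import numpy as np, cv2
from cell import arm
from scipy.spatial.transform import Rotation as R
def ray(p,uv):
    q=cv2.undistortPoints(np.array([[uv]],float),p['mtx'],np.array(p['dist'],float))[0,0]
    T=np.array(p['T']); d=T[:3,:3]@[q[0],q[1],1]; return T[:3,3],d
def at(p,uv,z):
    o,d=ray(p,uv); return o+d*(z-o[2])/d[2]
def proj(p,X):
    T=np.linalg.inv(np.array(p['T'])); r=cv2.Rodrigues(T[:3,:3])[0]
    return cv2.projectPoints(np.array(X,float).reshape(-1,3),r,T[:3,3],p['mtx'],np.array(p['dist'],float))[0][:,0]
def tri(obs):
    A=np.zeros((3,3));b=np.zeros(3)
    for p,uv in obs:
        o,d=ray(p,uv); d=d/np.linalg.norm(d); M=np.eye(3)-np.outer(d,d); A+=M;b+=M@o
    X=np.linalg.solve(A,b); return X
px=lambda c:(c[0]*512,c[1]*384)
def save(p,n,box=None,s=1):
    f=p['frame'][:,:,::-1]
    if box: f=f[box[1]:box[3],box[0]:box[2]]
    cv2.imwrite('pics/'+n,cv2.resize(f,None,fx=s,fy=s,interpolation=cv2.INTER_CUBIC))
E
python3 - <<'E'
from h import *
np.set_printoptions(precision=4,suppress=True)
ps={n:arm.get_image(n) for n in('scene','top')}
for n,p in ps.items():
    save(p,n+'0.png',s=1.5)
    print(n,np.array(p['T'])[:3,3])
    for l in ['pack','tab_grip','charger','charger_mouth','sampler','sampler_mouth','saline_bottle','sample_cup','timer','petri_dish']:
        print(l,[(np.round(px(d['centre']),1).tolist(),round(d['conf'],2)) for d in arm.place_of(l,p)[:4]])
s=arm.observe();print(s)
E
```

```text
scene [0.1383 0.7174 0.6533]
pack [([224.3, 267.9], 0.62), ([223.8, 223.5], 0.57), ([339.0, 245.7], 0.18)]
tab_grip [([219.9, 245.6], 0.95), ([215.4, 198.6], 0.66)]
charger [([225.0, 275.0], 0.62), ([223.3, 270.1], 0.17)]
charger_mouth [([225.6, 253.5], 0.83), ([340.6, 207.4], 0.62)]
sampler [([281.6, 230.0], 0.83)]
sampler_mouth [([284.4, 204.8], 0.64)]
saline_bottle [([191.5, 191.4], 0.86)]
sample_cup []
timer [([220.9, 245.6], 0.66), ([337.8, 249.4], 0.56), ([291.6, 304.5], 0.56)]
petri_dish [([290.0, 305.3], 0.7)]
top [0.3331 0.2507 1.1135]
pack [([237.1, 177.0], 0.8), ([200.6, 217.7], 0.71)]
tab_grip [([233.3, 167.8], 0.96), ([195.4, 209.7], 0.77)]
charger [([198.6, 215.9], 0.71)]
charger_mouth [([198.3, 215.0], 0.61)]
sampler [([279.0, 219.7], 0.95), ([332.9, 248.2], 0.55), ([199.8, 216.8], 0.49)]
sampler_mouth [([274.9, 218.3], 0.86)]
saline_bottle [([249.2, 123.2], 0.75)]
sample_cup [([329.8, 249.2], 0.68)]
timer [([288.9, 272.9], 0.76), ([213.0, 278.9], 0.64)]
petri_dish [([212.2, 280.4], 0.82)]
{'clock': 1.1, 'joints': array([ 1.1214,  0.4345,  0.025 ,  1.5732, -0.0116,  1.134 , -0.0751]), 'dq': array([-0.0002,  0.0001, -0.0002, -0.0005, -0.0004,  0.0015,  0.0009]), 'joint_efforts': array([ -0.0002, -66.7672,   0.9842, -31.4809,  -0.0607,   0.0326,
         0.    ]), 'position': array([ 0.2124, -0.5878,  0.2267]), 'ee_rot': array([3.0944, 0.5419, 0.    ]), 'force': array([ 0.3023, -0.2479,  0.0687]), 'ft_torque': array([ 0.0106,  0.0316, -0.0225]), 'gripper_force': 0.0, 'width': 0.9995899939565122}
```

View pics/scene0.png

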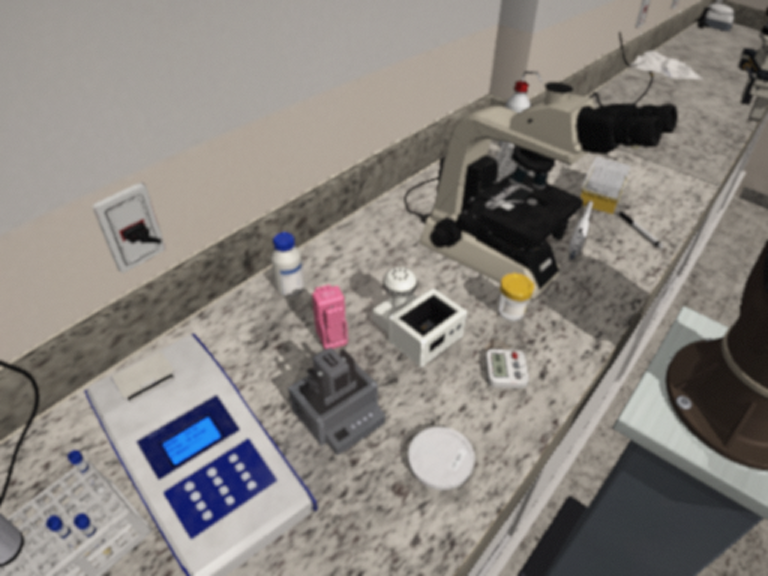

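View pics/top0.png

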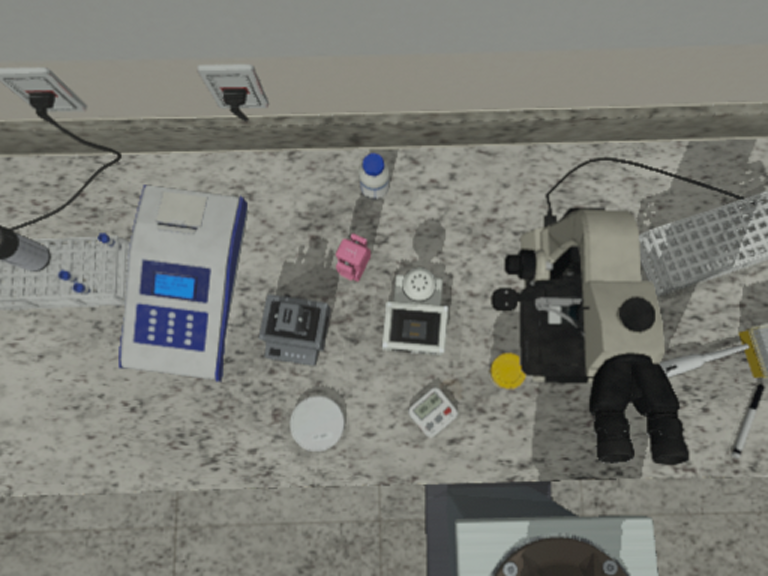

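The grey pack in the charger is at scene (220,245) and top (195,210). The only look-alike is the pink one, at scene (219,209) and top (235,172), which stands free. I'm choosing the grey one. The sampler is at scene (284,215), with its round head on the far side. Next I fit the poses and check them on a close crop.

```bash
cat > fit.py <<'E'
from h import *
from scipy.optimize import minimize
np.set_printoptions(precision=4,suppress=True)
def box(x0,x1,y0,y1,z0,z1): return np.array([[x,y,z] for x in(x0,x1) for y in(y0,y1) for z in(z0,z1)])
a=np.linspace(0,2*np.pi,24)
cyl=np.array([[.066+.027*np.cos(t),.027*np.sin(t),z] for t in a for z in(.0,.098)])
M={'charger':[box(-.038,.038,-.051,.051,0,.06),np.array([[x,y,z] for y in(-.051,.051) for x,z in((-.038,0),(-.038,.03),(-.067,0),(-.067,.012))])],
 'sampler':[box(-.038,.038,-.051,.051,0,.058),cyl]}
pk=[box(-.022,.022,-.016,.016,.067,.113),box(-.013,.013,-.03,.03,.073,.105)]
def mask(p,parts,q,S=4):
    c,s=np.cos(q[2]),np.sin(q[2]); m=np.zeros((384*S,512*S),np.uint8)
    for P in parts:
        W=np.c_[q[0]+c*P[:,0]-s*P[:,1],q[1]+s*P[:,0]+c*P[:,1],P[:,2]]
        h=cv2.convexHull(proj(p,W).astype(np.float32))
        cv2.fillConvexPoly(m,np.round((h[:,0]+.5)*S).astype(int),255)
    return cv2.resize(m,(512,384),interpolation=cv2.INTER_AREA)/255.
if __name__=='__main__':
    ps=[arm.get_image(n) for n in('scene','top')]
    for n,c in(('charger',(.42,.39)),('sampler',(.4,.2))):
        rg=[]
        for p,guess in zip(ps,(((225,265) if n=='charger' else (283,215)),((197,215) if n=='charger' else (277,215)))):
            r=arm.trace(n,p); r=min(r,key=lambda d:np.hypot(*(np.array(px(d['centre']))-guess)))
            m=r['region'].copy()
            if n=='charger':
                t=arm.trace('pack',p); t=min(t,key=lambda d:np.hypot(*(np.array(px(d['centre']))-guess))); print('packc',px(t['centre'])); m|=t['region']
            print(n,px(r['centre']),r['conf'],m.sum()); rg.append(m)
        parts=M[n]+(pk if n=='charger' else [])
        def cost(q,sel=(0,1)): 
            return sum(1-np.minimum(k:=mask(ps[i],parts,q),rg[i]).sum()/np.maximum(k,rg[i]).sum() for i in sel)
        x0=at(ps[1],px(arm.place_of(n,ps[1])[0]['centre']),0)
        for sel in((0,1),(1,),(0,)):
            best=min((minimize(cost,[x0[0],x0[1],y],args=(sel,),method='Nelder-Mead',options=dict(initial_simplex=[[x0[0],x0[1],y],[x0[0]+.01,x0[1],y],[x0[0],x0[1]+.01,y],[x0[0],x0[1],y+.15]],xatol=1e-4,fatol=1e-5)) for y in(-.2,.1)),key=lambda r:r.fun)
            print(n,sel,best.x,best.fun)
            if sel==(0,1): Q=best.x
        for i,p in enumerate(ps):
            f=cv2.resize(p['frame'][:,:,::-1],None,fx=4,fy=4,interpolation=cv2.INTER_CUBIC)
            k=mask(p,parts,Q); k4=(cv2.resize(k,None,fx=4,fy=4)>.5).astype(np.uint8)
            cv2.drawContours(f,cv2.findContours(k4,0,2)[0],-1,(0,0,255),1)
            m4=cv2.resize(rg[i].astype(np.uint8),None,fx=4,fy=4); cv2.drawContours(f,cv2.findContours(m4,0,2)[0],-1,(0,255,0),1)
            c=[int(v*4) for v in proj(ps[i],[[Q[0],Q[1],.05]])[0]]
            globals().setdefault('tiles',[]).append(f[c[1]-150:c[1]+150,c[0]-200:c[0]+200])
    cv2.imwrite('pics/fit.png',np.vstack([np.hstack(tiles[:2]),np.hstack(tiles[2:])]))
E
python3 fit.py
```

```text
packc (231.3216, 274.0992)
charger (229.0176, 274.2912) 0.84 2040
packc (194.5088, 209.7024)
charger (198.8096, 225.71519999999998) 0.82 1849
charger (0, 1) [ 0.4782  0.4192 -0.1658] 0.43321549772096857
charger (1,) [ 0.4787  0.4192 -0.1614] 0.0664199540521142
charger (0,) [ 0.4799  0.4178 -0.1531] 0.36489717311720604
sampler (272.6912, 210.7008) 0.84 2310
sampler (277.6064, 212.5824) 0.81 1944
sampler (0, 1) [ 0.4647  0.2194 -0.1179] 0.25534641339638386
sampler (1,) [ 0.4642  0.2201 -0.1328] 0.1256696200358418
sampler (0,) [ 0.4637  0.2179 -0.0462] 0.11916329034511108
```

View pics/fit.png

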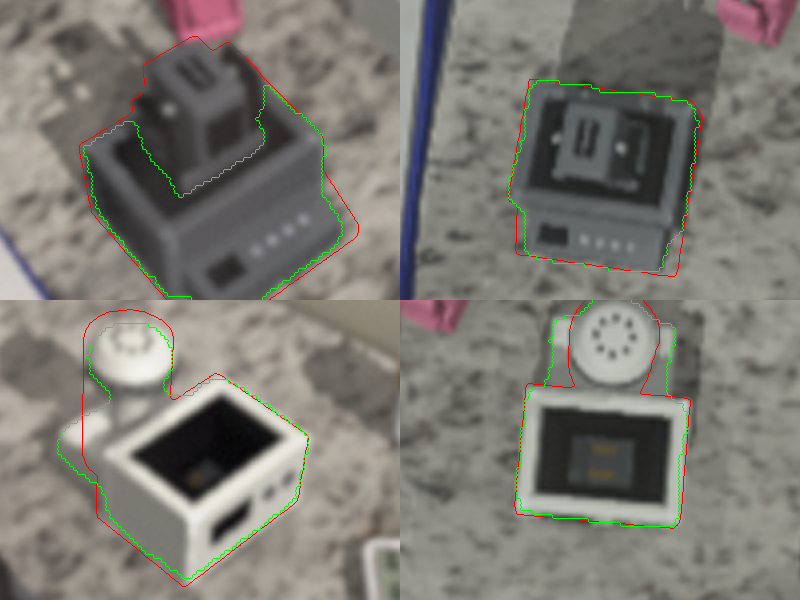

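The crop confirms the grey pack sits in the low charger at top (195,210). The head outline for the sampler is poor, so I refine both poses from the rim edges.

```bash
cat > rim.py <<'E'
from h import *
from scipy.optimize import minimize
from scipy.ndimage import map_coordinates
np.set_printoptions(precision=4,suppress=True)
def rect(hx,hy,n=40):
    t=np.linspace(-.9,.9,n); o=np.ones(n)
    return np.vstack([np.c_[o*hx,t*hy],np.c_[-o*hx,t*hy],np.c_[t*hx,o*hy],np.c_[t*hx,-o*hy]])
def score(p,g,hx,hy,z,q,sgn,e=.0012):
    c,s=np.cos(q[2]),np.sin(q[2]); v=0
    out=[]
    for d in(e,-e):
        P=rect(hx+d,hy+d); W=np.c_[q[0]+c*P[:,0]-s*P[:,1],q[1]+s*P[:,0]+c*P[:,1],np.full(len(P),z)]
        uv=proj(p,W); out.append(map_coordinates(g,[uv[:,1],uv[:,0]],order=1))
    d=sgn*(out[1]-out[0])   # inside minus outside
    return np.clip(d,0,60).mean() if sgn else np.abs(d).mean()
def fit(views,x0,z,outer=True,half=(.038,.051)):
    def cost(q):
        return -sum((score(p,g,*half,z,q,0) if outer else 0)+score(p,g,half[0]-q[3],half[1]-q[4],z,q,-1) for p,g in views)
    best=None
    rng=np.random.default_rng(0)
    for k in range(12):
        s=np.array(x0)+rng.normal(size=5)*[.003,.003,.05,.001,.001]
        r=minimize(cost,s,method='Nelder-Mead',options=dict(initial_simplex=np.vstack([s]+[s+d for d in np.diag([.004,.004,.06,.002,.002])]),maxiter=400,xatol=1e-5,fatol=1e-3))
        if best is None or r.fun<best.fun: best=r
    return best
if __name__=='__main__':
    V=[]
    for n in('scene','top'):
        p=arm.get_image(n); V.append((p,cv2.cvtColor(p['frame'],cv2.COLOR_RGB2GRAY).astype(float)))
    for n,x0,z in(('charger',[.4785,.4190,-.16,.007,.007],.06),('sampler',[.4645,.2195,-.10,.007,.007],.058)):
        for nm,v in(('both',V),('top',V[1:]),('scene',V[:1])):
            r=fit(v,x0,z); print(n,nm,r.x,r.fun)
            if nm=='both': print(' resid uv ', [proj(p,[[r.x[0],r.x[1],z]])[0] for p,_ in V])
    # pack points, each view
    for p,_ in V:
        for l in('tab_grip','pack','charger_mouth','sampler_mouth','barbs'):
            for d in arm.place_of(l,p)[:2]:
                z={'tab_grip':.089,'pack':.015,'charger_mouth':.06,'sampler_mouth':.06,'barbs':.045}[l]
                print(l,round(d['conf'],2),at(p,px(d['centre']),z))
E
python3 rim.py
```

```text
charger both [ 0.4765  0.4185 -0.1845  0.0096  0.0096] -38.354161603438385
 resid uv  [array([221.8093, 256.6521]), array([194.814, 213.686])]
charger top [ 0.4769  0.4182 -0.1822  0.0097  0.0097] -24.3392641753076
charger scene [ 0.4751  0.4151 -0.1811  0.0096  0.0052] -16.06214317869061
sampler both [ 0.4617  0.2194 -0.1126  0.0112  0.0112] -114.74335060461961
 resid uv  [array([285.1682, 209.079 ]), array([276.142 , 217.7744])]
sampler top [ 0.4622  0.2189 -0.1085  0.0107  0.0107] -58.509458748691955
sampler scene [ 0.4606  0.2201 -0.1163  0.0113  0.0116] -58.47273190516622
tab_grip 0.66 [0.4841 0.419  0.089 ]
tab_grip 0.65 [0.5669 0.3259 0.089 ]
pack 0.69 [0.5698 0.3351 0.015 ]
pack 0.6 [0.4727 0.4183 0.015 ]
charger_mouth 0.66 [0.4697 0.4155 0.06  ]
sampler_mouth 0.91 [0.4597 0.2151 0.06  ]
sampler_mouth 0.44 [0.4732 0.4359 0.06  ]
barbs 0.87 [0.5698 0.3357 0.045 ]
barbs 0.66 [0.4761 0.4216 0.045 ]
tab_grip 0.75 [0.4762 0.417  0.089 ]
tab_grip 0.65 [0.5861 0.3165 0.089 ]
pack 0.97 [0.575  0.3251 0.015 ]
pack 0.72 [0.4799 0.4122 0.015 ]
charger_mouth 0.89 [0.4866 0.4174 0.06  ]
sampler_mouth 0.7 [0.3124 0.3726 0.06  ]
sampler_mouth 0.6 [0.4722 0.4128 0.06  ]
barbs 0.86 [0.4726 0.4159 0.045 ]
barbs 0.76 [0.581  0.3099 0.045 ]
```

```bash
python3 - <<'E'
from h import *
np.set_printoptions(precision=3,suppress=True)
s=arm.get_image('scene');t=arm.get_image('top')
for n,a,b in(('eyepiece end',(672,115),(668,450)),('knob/turret top',(558,88),(637,313)),('arm left',(455,115),(590,215)),('eyep2',(640,135),(612,455)),('pink top',(328,290),(355,248)),('bottle cap',(284,240),(373,163)),('red cap',(521,86),(700,200))):
    X=tri([(s,np.array(a)/1.5),(t,np.array(b)/1.5)]); print(n,X,proj(s,X)[0]*1.5,proj(t,X)[0]*1.5)
o=arm.observe(); print(R.from_rotvec(o['ee_rot']).as_matrix())
E
```

```text
eyepiece end [ 0.274 -0.052  0.363] [667.969 114.623] [669.876 454.764]
knob/turret top [ 0.434 -0.033  0.358] [557.426  87.914] [637.337 313.658]
arm left [ 0.587 -0.012  0.272] [458.818 115.766] [587.422 210.85 ]
eyep2 [0.281 0.01  0.351] [645.734 135.465] [609.377 448.676]
pink top [0.587 0.312 0.098] [328.223 290.054] [354.872 247.822]
bottle cap [0.726 0.28  0.106] [283.294 239.813] [373.468 163.595]
red cap [ 0.574 -0.161  0.29 ] [510.97   83.585] [706.5   212.831]
[[ 0.94  0.34 -0.  ]
 [ 0.34 -0.94 -0.  ]
 [-0.    0.   -1.  ]]
```

Emit:
carry_out(claw=[9.18,9.18,9.18,9.18,9.18,9.18,9.18,9.18,9.18,9.18,9.18,9.18,9.18,9.18,9.18], delta_pos=[[0,0,-4.5],[0,0,-4.5],[0,0,-4.5],[0,0,-4.5],[0,0,-4.5],[4.1,-1.9,0],[4.1,-1.9,0],[4.1,-1.9,0],[4.1,-1.9,0],[4.1,-1.9,0],[4.1,-1.9,0],[4.1,-1.9,0],[4.1,-1.9,0],[4.1,-1.9,0],[0,0,0]], angular=[[0,0,0],[0,0,0],[0,0,0],[0,0,0],[0,0,0],[0,0,0],[0,0,0],[0,0,0],[0,0,0],[0,0,0],[0,0,0],[0,0,0],[0,0,0],[0,0,0],[0,0,0]])

```text
clock: 3.8
position: [0.5058, -0.2949, 0.4511]
ee_rot: [-3.088, -0.557, -0.003]
force: [-0.0, -0.6, -0.2]
width: 0.997
gripper_force: 0.0
```

Emit:
carry_out(claw=[9.18,9.18,9.18,9.18,9.18,9.18,9.18,9.18,9.18,9.18,9.18,9.18,9.18,9.18,9.18,9.18], delta_pos=[[1.43,-4.53,0],[1.43,-4.53,0],[1.43,-4.53,0],[1.43,-4.53,0],[1.43,-4.53,0],[1.43,-4.53,0],[1.43,-4.53,0],[1.43,-4.53,0],[1.43,-4.53,0],[1.43,-4.53,0],[1.43,-4.53,0],[1.43,-4.53,0],[1.43,-4.53,0],[1.43,-4.53,0],[1.43,-4.53,0],[0,0,0]], angular=[[0,0,0],[0,0,0],[0,0,0],[0,0,0],[0,0,0],[0,0,0],[0,0,0],[0,0,0],[0,0,0],[0,0,0],[0,0,0],[0,0,0],[0,0,0],[0,0,0],[0,0,0],[0,0,0]])

```text
clock: 5.4
position: [0.4691, 0.4163, 0.4496]
ee_rot: [-3.09, -0.555, 0.007]
force: [-0.2, -0.7, -0.4]
width: 0.998
gripper_force: 0.0
```

```bash
cat >> h.py <<'E'
def need(X,yaw):
    """tool-frame shift (cm) and turn about tool axes to stand at X, pointing down, tool x at world yaw"""
    o=arm.observe(); A=R.from_rotvec(o['ee_rot']); c,s=np.cos(yaw),np.sin(yaw)
    B=R.from_matrix(np.array([[c,s,0],[s,-c,0],[0,0,-1.]]))
    np.set_printoptions(precision=4,suppress=True)
    f=o['force']; t=B.inv()
    print('t',o['clock'],'pos',o['position'],'j',o['joints'],'w',o['width'],'grip',o['gripper_force'])
    print('shift cm',A.inv().apply(np.array(X)-o['position'])*100,'turn',(A.inv()*B).as_rotvec(),'force tool',A.inv().apply(f),'torque',A.inv().apply(o['ft_torque']))
E
python3 -c "
from h import *
need([.4767,.4183,.16],np.pi-.183)"
```

```text
t 5.4 pos [0.4691 0.4163 0.4496] j [-0.4815  0.4189 -0.5543  1.108   0.2125  1.6709 -2.1906] w 0.9978988815392178 grip 0.0
shift cm [ 0.8885  0.1532 28.9523] turn [-0.0059 -0.0019 -2.6034] force tool [-0.4788  0.6051  0.4495] torque [-0.0571 -0.0424  0.0553]
```

Emit:
carry_out(claw=[9.18,9.18,9.18,9.18,9.18,9.18,9.18,9.18,9.18,9.18,9.18,9.18,9.18,9.18,9.18,9.18,9.18,9.18,9.18,9.18], delta_pos=[[0.9,0.15,1],[0,0,1.3],[0,0,1.3],[0,0,1.3],[0,0,1.3],[0,0,1.3],[0,0,1.3],[0,0,1.3],[0,0,1.3],[0,0,1.3],[0,0,1.3],[0,0,1.3],[0,0,1.3],[0,0,1.3],[0,0,1.3],[0,0,1.3],[0,0,1.3],[0,0,1.3],[0,0,0],[0,0,0]], angular=[[0,0,-0.1446],[0,0,-0.1446],[0,0,-0.1446],[0,0,-0.1446],[0,0,-0.1446],[0,0,-0.1446],[0,0,-0.1446],[0,0,-0.1446],[0,0,-0.1446],[0,0,-0.1446],[0,0,-0.1446],[0,0,-0.1446],[0,0,-0.1446],[0,0,-0.1446],[0,0,-0.1446],[0,0,-0.1446],[0,0,-0.1446],[0,0,-0.1446],[0,0,0],[0,0,0]])

```text
clock: 7.4
position: [0.4815, 0.4115, 0.2208]
ee_rot: [-0.309, -3.126, 0.0]
force: [0.1, -0.1, -0.7]
width: 0.999
gripper_force: 0.0
```

```bash
python3 -c "
from h import *
need([.4767,.4183,.14],np.pi-.183)
p=arm.get_image('scene');q=arm.get_image('top')
save(p,'s1.png',(120,120,380,310),3)
for l in ('pack','tab_grip'):
  for v in (p,q): print(l,[px(d['centre']) for d in arm.place_of(l,v)[:2]])
"
```

```text
t 7.4 pos [0.4815 0.4115 0.2208] j [-0.1534  0.6882 -1.0862  1.4984  0.6168  1.3295  0.0799] w 0.9990320205366358 grip 0.0
shift cm [0.603  0.5727 8.0758] turn [-0.0003 -0.0004 -0.0139] force tool [-0.0833 -0.0633  0.6705] torque [-0.1256 -0.1106 -0.0342]
pack [(220.8256, 221.60639999999998), (223.488, 269.9136)]
pack [(197.12, 212.8128)]
tab_grip [(218.3168, 201.60000000000002), (222.6176, 245.60639999999998)]
tab_grip [(191.2832, 212.8128), (276.0192, 219.8016)]
```

View pics/s1.png

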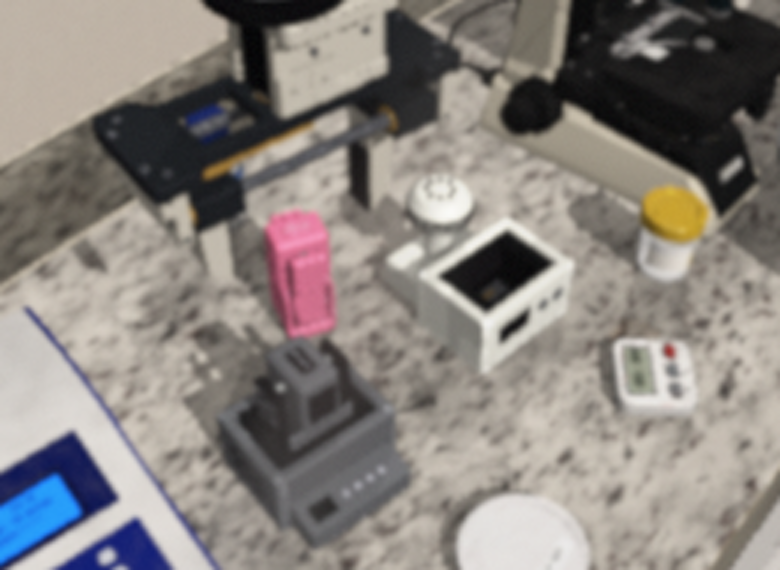

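Emit:
carry_out(claw=[9.18,9.18,9.18,9.18,9.18], delta_pos=[[0.3,0.3,2.0],[0.3,0.27,2.0],[0,0,2.0],[0,0,0],[0,0,0]], angular=[[0,0,-0.0139],[0,0,0],[0,0,0],[0,0,0],[0,0,0]])

```text
clock: 8.2
position: [0.4763, 0.4188, 0.1612]
ee_rot: [-0.28, -3.129, 0.0]
force: [-0.1, 0.1, 0.6]
width: 1.002
gripper_force: 0.0
```

```bash
python3 -c "
from h import *
need([.4767,.4183,.074],np.pi-.183)
p=arm.get_image('scene');q=arm.get_image('top')
o=arm.observe(); M=R.from_rotvec(o['ee_rot']).as_matrix()
T=[];
for k,s in ((p,1),(q,1)):
  f=cv2.resize(k['frame'][:,:,::-1],None,fx=3,fy=3,interpolation=cv2.INTER_CUBIC)
  for yy in(-.046,0,.046):
    u=proj(k,o['position']+M[:,1]*yy)[0]; cv2.circle(f,tuple(int(v*3+1) for v in u),3,(0,0,255),-1)
  for X in ([0,0,.113],):
    u=proj(k,np.array([.4767,.4183,0])+X)[0]; cv2.circle(f,tuple(int(v*3+1) for v in u),3,(0,255,0),-1)
  c=[int(v*3) for v in proj(k,[.4767,.4183,.12])[0]]; T.append(f[c[1]-200:c[1]+200,c[0]-200:c[0]+200])
cv2.imwrite('pics/s2.png',np.hstack(T))
"
```

```text
t 8.2 pos [0.4763 0.4188 0.1612] j [-0.179   0.7411 -1.055   1.5697  0.6721  1.2323  0.0394] w 1.002054682944293 grip 0.0
shift cm [-0.0456 -0.0463  8.7243] turn [-0.     -0.0001  0.0045] force tool [ 0.1287  0.0549 -0.632 ] torque [-0.1171 -0.1403 -0.0018]
```

View pics/s2.png

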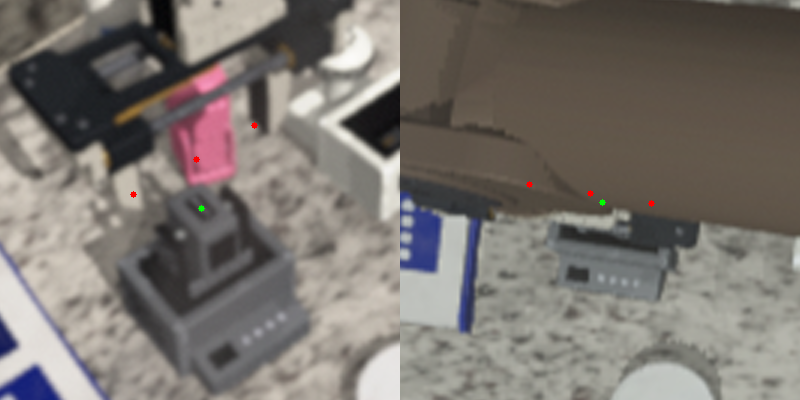

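The scene shows the open fingers straddling the grey pack, with the dots for the fingertips and the pack top matching the picture within 2 mm or so. Descending.

Emit:
carry_out(claw=[9.18,9.18,9.18,9.18,9.18,9.18], delta_pos=[[-0.05,-0.05,2.2],[0,0,2.2],[0,0,2.2],[0,0,2.1],[0,0,0],[0,0,0]], angular=[[0,0,0.004],[0,0,0],[0,0,0],[0,0,0],[0,0,0],[0,0,0]])

```text
clock: 8.9
position: [0.477, 0.4187, 0.0749]
ee_rot: [0.286, 3.128, 0.001]
force: [0.6, 0.1, 0.4]
width: 0.999
gripper_force: 0.0
```

Emit:
carry_out(claw=[6.3,6.3,6.3,6.1,5.9,5.7,5.7], delta_pos=[[0,0,0],[0,0,0],[0,0,0],[0,0,0],[0,0,0],[0,0,0],[0,0,0]], angular=[[0,0,0],[0,0,0],[0,0,0],[0,0,0],[0,0,0],[0,0,0],[0,0,0]], force=10)

```text
clock: 9.6
position: [0.4768, 0.4184, 0.074]
ee_rot: [0.286, 3.128, 0.001]
force: [0.3, 0.6, 2.0]
width: 0.626
gripper_force: 3.8
```

```bash
python3 -c "
from h import *
need([.4767,.4183,.074],np.pi-.183)"
```

```text
t 9.6 pos [0.4768 0.4184 0.074 ] j [-0.2081  0.826  -0.9897  1.6517  0.7631  1.0956 -0.0328] w 0.6259619949274068 grip 3.809248208999634
shift cm [ 0.0107 -0.014  -0.0024] turn [0.0005 0.0002 0.0008] force tool [-0.2187  0.677  -2.0259] torque [-0.2507 -0.1945 -0.0825]
```

Emit:
carry_out(claw=[5.4,5.1,4.8,4.5,4.3,4.3,4.3], delta_pos=[[0,0,0],[0,0,0],[0,0,0],[0,0,0],[0,0,0],[0,0,0],[0,0,0]], angular=[[0,0,0],[0,0,0],[0,0,0],[0,0,0],[0,0,0],[0,0,0],[0,0,0]], force=25)

```text
clock: 10.3
position: [0.4769, 0.4189, 0.0744]
ee_rot: [0.286, 3.128, 0.002]
force: [-0.4, 1.0, 7.3]
width: 0.492
gripper_force: 25.1
```

```bash
python3 -c "
from h import *
need([.4767,.4183,.074],np.pi-.183)"
```

```text
t 10.3 pos [0.4769 0.4189 0.0744] j [-0.2082  0.8257 -0.9902  1.6513  0.763   1.0955 -0.0328] w 0.4918261540480722 grip 25.056637823581696
shift cm [ 0.0097 -0.0584  0.0409] turn [0.0014 0.0005 0.0009] force tool [ 0.6128  0.9312 -7.2797] torque [-0.3089 -0.1616 -0.0489]
```

Emit:
carry_out(claw=[4.3,4.3,4.3,4.3], delta_pos=[[0,0,-0.1],[0,0,-0.15],[0,0,-0.15],[0,0,0]], angular=[[0,0,0],[0,0,0],[0,0,0],[0,0,0]])

```text
clock: 10.7
position: [0.4765, 0.4179, 0.0775]
ee_rot: [-0.286, -3.128, 0.001]
force: [-0.2, 1.1, -2.6]
width: 0.489
gripper_force: 25.0
```

Emit:
carry_out(claw=[4.3,4.3,4.3,4.3,4.3], delta_pos=[[0,0,-0.3],[0,0,-0.3],[0,0,-0.3],[0,0,-0.3],[0,0,0]], angular=[[0,0,0],[0,0,0],[0,0,0],[0,0,0],[0,0,0]])

```text
clock: 11.2
position: [0.4769, 0.418, 0.0902]
ee_rot: [0.286, 3.128, -0.0]
force: [-0.2, 0.1, -2.3]
width: 0.491
gripper_force: 25.0
```

```bash
python3 -c "
from h import *
need([.4767,.4183,.09],np.pi-.183)"
```

```text
t 11.2 pos [0.4769 0.418  0.0902] j [-0.2015  0.8089 -1.0028  1.6392  0.745   1.1204 -0.0194] w 0.4909761053814832 grip 24.97322916984558
shift cm [0.0226 0.0284 0.0242] turn [-0.0001  0.0005  0.0007] force tool [0.2406 0.0816 2.2998] torque [-0.1031 -0.1092 -0.0393]
```

Emit:
carry_out(claw=[4.3,4.3,4.3,4.3,4.3,4.3,4.3,4.3,4.3,4.3], delta_pos=[[0,0,-0.6],[0,0,-1.0],[0,0,-1.3],[0,0,-1.6],[0,0,-1.8],[0,0,-1.8],[0,0,-1.6],[0,0,-1.0],[0,0,0],[0,0,0]], angular=[[0,0,0],[0,0,0],[0,0,0],[0,0,0],[0,0,0],[0,0,0],[0,0,0],[0,0,0],[0,0,0],[0,0,0]])

```text
clock: 12.2
position: [0.4767, 0.4178, 0.1964]
ee_rot: [0.286, 3.129, -0.001]
force: [-0.4, 0.2, -2.0]
width: 0.488
gripper_force: 25.0
```

```bash
python3 -c "
from h import *
need([.4617,.2194,.2],np.pi-.112)
p=arm.get_image('scene')
save(p,'s3.png',(120,100,380,290),3)"
```

```text
t 12.2 pos [0.4767 0.4178 0.1964] j [-0.1701  0.7093 -1.0745  1.5288  0.6389  1.2896  0.0637] w 0.48779982467362987 grip 24.97279018163681
shift cm [ -2.1195 -19.7878  -0.3489] turn [-0.0005  0.0001 -0.0703] force tool [0.4312 0.0914 2.0497] torque [-0.0817 -0.1731 -0.0135]
```

View pics/s3.png

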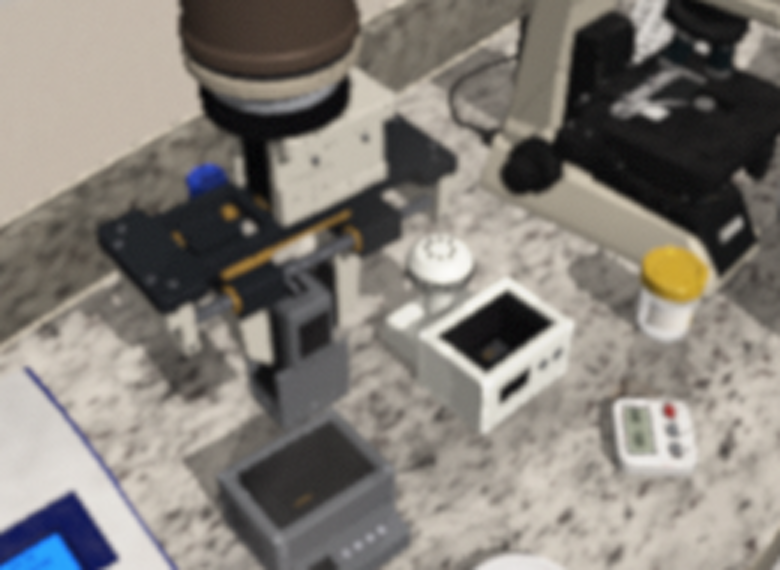

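The pack hangs upright in the fingers at crop (300,340), and the charger at (300,490) is empty. Moving over the sampler.

Emit:
carry_out(claw=[4.3,4.3,4.3,4.3,4.3,4.3,4.3,4.3,4.3,4.3,4.3,4.3,4.3,4.3,4.3], delta_pos=[[-0.1,-0.8,0],[-0.2,-1.5,0],[-0.2,-2.0,0],[-0.2,-2.2,0],[-0.2,-2.2,0],[-0.2,-2.2,0],[-0.2,-2.2,0],[-0.2,-2.2,0],[-0.2,-2.0,0],[-0.2,-1.5,0],[-0.2,-1.0,0],[0,0,0],[0,0,0],[0,0,0],[0,0,0]], angular=[[0,0,0],[0,0,0],[0,0,0],[0,0,0],[0,0,0],[0,0,0],[0,0,0],[0,0,0],[0,0,0],[0,0,0],[0,0,0],[0,0,-0.04],[0,0,-0.03],[0,0,0],[0,0,0]])

```text
clock: 13.75
position: [0.4613, 0.22, 0.1966]
ee_rot: [-0.176, -3.136, -0.0]
force: [-0.1, 0.2, -1.8]
width: 0.491
gripper_force: 25.0
```

```bash
python3 -c "
from h import *
need([.4617,.2190,.16],np.pi-.112)
p=arm.get_image('scene'); o=arm.observe(); M=R.from_rotvec(o['ee_rot']).as_matrix()
f=cv2.resize(p['frame'][:,:,::-1],None,fx=4,fy=4,interpolation=cv2.INTER_CUBIC)
for zz in (.013,.058,.07): # foot, step, in tool z beyond TCP
  pass
pb=o['position']+M[:,2]*.059   # pack underside centre
def quad(c,hx,hy,col):
  P=[c+M[:,0]*a*hx+M[:,1]*b*hy for a,b in((1,1),(1,-1),(-1,-1),(-1,1))]
  cv2.polylines(f,[np.round(proj(p,P)*4+2).astype(int)],True,col,1)
quad(pb,.02,.026,(0,0,255)); quad(pb-M[:,2]*.052,.02,.026,(0,0,255)); quad(pb-M[:,2]*.098,.022,.016,(0,255,0))
c,s=np.cos(-.112),np.sin(-.112)
P=[[.4617+c*a-s*b,.2194+s*a+c*b,.058] for a,b in((.038,.051),(.038,-.051),(-.038,-.051),(-.038,.051))]
cv2.polylines(f,[np.round(proj(p,P)*4+2).astype(int)],True,(255,255,0),1)
u=[int(v*4) for v in proj(p,[.4617,.219,.1])[0]]
cv2.imwrite('pics/s4.png',cv2.resize(f[u[1]-250:u[1]+250,u[0]-300:u[0]+300],None,fx=1.2,fy=1.2))"
```

```text
t 13.75 pos [0.4613 0.22   0.1966] j [ 0.2894  0.5533 -1.1944  1.8247  0.5622  1.1584  0.3648] w 0.49054185750348256 grip 24.973161220550537
shift cm [-0.051  -0.0925  3.6622] turn [ 0.0002 -0.0003 -0.0002] force tool [0.1215 0.1518 1.7765] torque [-0.1256 -0.1338 -0.0173]
```

View pics/s4.png

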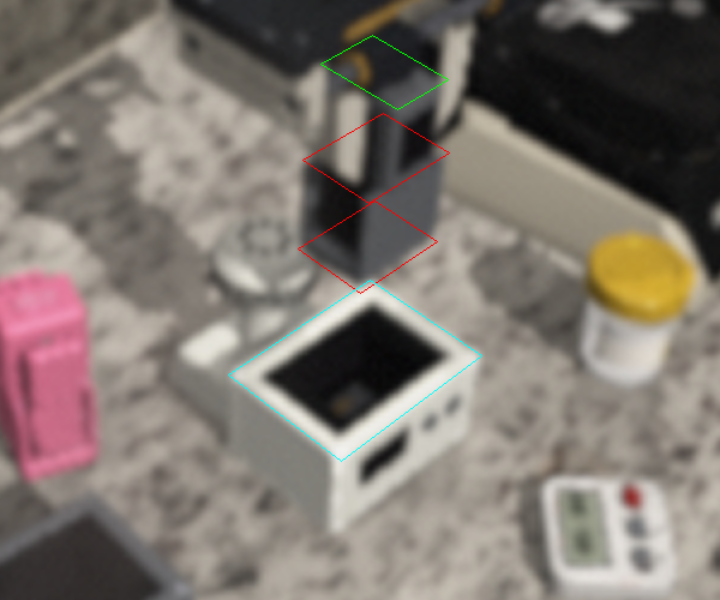

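The pack hangs over the bay, but its foot corner sits about 2 px above my projection, so I quantify that before inserting.

```bash
cat > pk.py <<'E'
from h import *
from scipy.ndimage import map_coordinates, gaussian_filter
from scipy.optimize import minimize
p=arm.get_image('scene'); o=arm.observe(); M=R.from_rotvec(o['ee_rot']).as_matrix()
t=min(arm.trace('pack',p),key=lambda d:np.hypot(*(np.array(px(d['centre']))-proj(p,o['position'])[0])))
print('trace',px(t['centre']),t['conf'],t['region'].sum())
g=cv2.cvtColor(p['frame'],cv2.COLOR_RGB2GRAY).astype(float)
def plug(d,S=8):
    c=o['position']+M@np.array(d)
    m=np.zeros((384*S,512*S),np.uint8)
    pts=[]
    for a in(-.02,.02):
        for b in(-.026,.026):
            for z in(.059-.052,.059-.003): pts.append(c+M@[a,b,z])
    for a in(-.017,.017):
        for b in(-.023,.023): pts.append(c+M@[a,b,.059])
    h=cv2.convexHull(proj(p,pts).astype(np.float32))[:,0]; return h
# gradient score on lower hull (plug silhouettes)
def score(d):
    h=plug(d); c=h.mean(0); s=0;n=0
    for i in range(len(h)):
        a,b=h[i],h[(i+1)%len(h)]; L=np.hypot(*(b-a))
        if L<3: continue
        nrm=np.array([b[1]-a[1],a[0]-b[0]])/L
        if nrm@((a+b)/2-c)<0: nrm=-nrm
        if nrm[1]<-.3: continue      # skip top edges
        q=a+(b-a)*np.linspace(.05,.95,int(L*3))[:,None]
        f=lambda k:map_coordinates(g,[(q+k*nrm)[:,1],(q+k*nrm)[:,0]],order=1)
        v=f(1)-f(-1); s+=v.sum(); n+=len(v)
    return s/n
J=[proj(p,o['position']+M@np.array(e)*.001)[0]-proj(p,o['position'])[0] for e in np.eye(3)]
print('px per mm along tool x,y,z',np.round(J,2).tolist())
for axes in((0,2),(1,2),(0,1)):
    best=max(((score(d),x,y) for x in np.arange(-6,6.1,.5) for y in np.arange(-6,6.1,.5) for d in [[(x*(k==axes[0])+y*(k==axes[1]))*.001 for k in range(3)]]))
    print(axes,best,'at zero',score([0,0,0]))
E
python3 pk.py
```

```text
trace (293.0176, 173.79840000000002) 0.77 854
px per mm along tool x,y,z [[0.35, 0.22], [-0.32, 0.2], [-0.04, 0.38]]
(0, 2) (np.float64(50.27498746531267), np.float64(-0.5), np.float64(0.5)) at zero 50.060640254788645
(1, 2) (np.float64(50.10491767189918), np.float64(0.5), np.float64(0.0)) at zero 50.060640254788645
(0, 1) (np.float64(50.10491767189918), np.float64(0.0), np.float64(0.5)) at zero 50.060640254788645
```

Emit:
carry_out(claw=[4.3,4.3,4.3,4.3,4.3,4.3,4.3,4.3], delta_pos=[[-0.05,-0.09,0.8],[0,0,1.4],[0,0,1.6],[0,0,1.4],[0,0,1.0],[0,0,0.6],[0,0,0],[0,0,0]], angular=[[0,0,0],[0,0,0],[0,0,0],[0,0,0],[0,0,0],[0,0,0],[0,0,0],[0,0,0]])

```text
clock: 14.7
position: [0.462, 0.219, 0.1289]
ee_rot: [0.176, 3.136, 0.001]
force: [-0.4, -0.1, -2.4]
width: 0.487
gripper_force: 25.0
```

```bash
python3 -c "
from h import *
need([.4617,.2190,.125],np.pi-.112)"
```

```text
t 14.7 pos [0.462  0.219  0.1289] j [ 0.2343  0.6236 -1.121   1.9058  0.6561  1.0391  0.2869] w 0.48676684501436235 grip 24.973416030406952
shift cm [0.0318 0.0013 0.3939] turn [0.0004 0.0002 0.    ] force tool [ 0.4014 -0.1215  2.4461] torque [-0.1569 -0.1587  0.0369]
```

Now feeling down past the rim in small calls.

Emit:
carry_out(claw=[4.3,4.3,4.3,4.3,4.3,4.3], delta_pos=[[0.03,0,0.2],[0,0,0.2],[0,0,0.2],[0,0,0.2],[0,0,0.1],[0,0,0]], angular=[[0,0,0],[0,0,0],[0,0,0],[0,0,0],[0,0,0],[0,0,0]])

```text
clock: 15.3
position: [0.4615, 0.2186, 0.1195]
ee_rot: [-0.176, -3.136, 0.0]
force: [-0.6, 0.4, -1.8]
width: 0.489
gripper_force: 25.0
```

Emit:
carry_out(claw=[4.3,4.3,4.3], delta_pos=[[0,0,0.15],[0,0,0.15],[0,0,0]], angular=[[0,0,0],[0,0,0],[0,0,0]])

```text
clock: 15.6
position: [0.4615, 0.2186, 0.1165]
ee_rot: [-0.176, -3.136, 0.0]
force: [-0.3, 0.1, -2.1]
width: 0.492
gripper_force: 25.0
```

Emit:
carry_out(claw=[4.3,4.3,4.3], delta_pos=[[0,0,0.15],[0,0,0.15],[0,0,0]], angular=[[0,0,0],[0,0,0],[0,0,0]])

```text
clock: 15.9
position: [0.4615, 0.2186, 0.1135]
ee_rot: [-0.176, -3.136, 0.0]
force: [0.1, -1.2, -2.0]
width: 0.488
gripper_force: 25.0
```

Emit:
carry_out(claw=[4.3,4.3,4.3], delta_pos=[[0,0,0.15],[0,0,0.1],[0,0,0]], angular=[[0,0,0],[0,0,0],[0,0,0]])

```text
clock: 16.2
position: [0.4615, 0.2186, 0.1111]
ee_rot: [-0.176, -3.136, 0.0]
force: [-0.3, -0.2, -2.4]
width: 0.491
gripper_force: 25.0
```

Emit:
carry_out(claw=[4.3,4.3,4.3], delta_pos=[[0,0,0.1],[0,0,0.1],[0,0,0]], angular=[[0,0,0],[0,0,0],[0,0,0]])

```text
clock: 16.5
position: [0.4615, 0.2186, 0.1091]
ee_rot: [-0.176, -3.137, 0.0]
force: [0.7, 0.1, -1.8]
width: 0.486
gripper_force: 25.0
```

Emit:
carry_out(claw=[4.3,4.3,4.3], delta_pos=[[0,0,0.1],[0,0,0.1],[0,0,0]], angular=[[0,0,0],[0,0,0],[0,0,0]])

```text
clock: 16.8
position: [0.4615, 0.2187, 0.1071]
ee_rot: [-0.176, -3.137, 0.0]
force: [1.5, 0.1, -1.8]
width: 0.489
gripper_force: 25.0
```

Emit:
carry_out(claw=[4.3,4.3,4.3], delta_pos=[[0,0,0.1],[0,0,0.1],[0,0,0]], angular=[[0,0,0],[0,0,0],[0,0,0]])

```text
clock: 17.1
position: [0.4615, 0.2186, 0.1051]
ee_rot: [-0.176, -3.136, 0.0]
force: [-0.1, 0.3, -3.7]
width: 0.487
gripper_force: 25.0
```

Emit:
carry_out(claw=[4.3,4.3,4.3], delta_pos=[[0,0,0.1],[0,0,0.1],[0,0,0]], angular=[[0,0,0],[0,0,0],[0,0,0]])

```text
clock: 17.4
position: [0.4615, 0.2186, 0.103]
ee_rot: [-0.176, -3.136, 0.0]
force: [0.2, 0.9, -2.6]
width: 0.492
gripper_force: 25.0
```

Emit:
carry_out(claw=[4.3,4.3,4.3,4.3,4.3,4.3], delta_pos=[[0,0,0.15],[0,0,0.15],[0,0,0.15],[0,0,0.15],[0,0,0.15],[0,0,0]], angular=[[0,0,0],[0,0,0],[0,0,0],[0,0,0],[0,0,0],[0,0,0]])

```text
clock: 18.0
position: [0.4615, 0.2186, 0.0955]
ee_rot: [-0.176, -3.136, 0.0]
force: [0.6, 0.7, -1.8]
width: 0.492
gripper_force: 25.0
```

Emit:
carry_out(claw=[4.3,4.3,4.3,4.3,4.3,4.3], delta_pos=[[0,0,0.15],[0,0,0.15],[0,0,0.15],[0,0,0.15],[0,0,0.15],[0,0,0]], angular=[[0,0,0],[0,0,0],[0,0,0],[0,0,0],[0,0,0],[0,0,0]])

```text
clock: 18.6
position: [0.4615, 0.2186, 0.088]
ee_rot: [-0.176, -3.136, 0.0]
force: [-0.6, -0.2, -1.7]
width: 0.489
gripper_force: 25.0
```

```bash
python3 -c "
from h import *
need([.4617,.2190,.083],np.pi-.112)"
```

```text
t 18.6 pos [0.4615 0.2186 0.088 ] j [ 0.1961  0.6696 -1.0696  1.9471  0.7206  0.97    0.2329] w 0.4886392822825221 grip 24.973145127296448
shift cm [-0.017   0.0424  0.4989] turn [-0.0002 -0.0003 -0.0002] force tool [ 0.5725 -0.2571  1.6583] torque [-0.0954 -0.1791 -0.0076]
```

Going on freely, with no contact forces. Next I feel for the plate.

Emit:
carry_out(claw=[4.3,4.3,4.3,4.3,4.3], delta_pos=[[0,0,0.15],[0,0,0.15],[0,0,0.15],[0,0,0.15],[0,0,0]], angular=[[0,0,0],[0,0,0],[0,0,0],[0,0,0],[0,0,0]])

```text
clock: 19.1
position: [0.4615, 0.2186, 0.082]
ee_rot: [-0.176, -3.136, 0.0]
force: [-0.4, -0.0, -1.8]
width: 0.492
gripper_force: 25.0
```

Emit:
carry_out(claw=[4.3,4.3,4.3], delta_pos=[[0,0,0.1],[0,0,0.1],[0,0,0]], angular=[[0,0,0],[0,0,0],[0,0,0]])

```text
clock: 19.4
position: [0.4616, 0.2187, 0.0801]
ee_rot: [-0.176, -3.137, 0.0]
force: [0.2, -0.5, -2.3]
width: 0.49
gripper_force: 25.0
```

Emit:
carry_out(claw=[4.3,4.3,4.3], delta_pos=[[0,0,0.1],[0,0,0.1],[0,0,0]], angular=[[0,0,0],[0,0,0],[0,0,0]])

```text
clock: 19.7
position: [0.4616, 0.2187, 0.0781]
ee_rot: [-0.176, -3.137, 0.0]
force: [0.1, 0.5, -2.2]
width: 0.487
gripper_force: 25.0
```

Emit:
carry_out(claw=[4.3,4.3,4.3], delta_pos=[[0,0,0.1],[0,0,0.1],[0,0,0]], angular=[[0,0,0],[0,0,0],[0,0,0]])

```text
clock: 20.0
position: [0.4616, 0.2188, 0.0762]
ee_rot: [0.176, 3.137, 0.0]
force: [-0.7, -0.1, 1.1]
width: 0.49
gripper_force: 25.0
```

Emit:
carry_out(claw=[4.3,4.3,4.3], delta_pos=[[0,0,0.1],[0,0,0.05],[0,0,0]], angular=[[0,0,0],[0,0,0],[0,0,0]])

```text
clock: 20.3
position: [0.4617, 0.2187, 0.0747]
ee_rot: [0.176, 3.137, 0.0]
force: [-0.4, -0.3, 1.7]
width: 0.489
gripper_force: 25.0
```

Emit:
carry_out(claw=[4.3,4.3,4.3], delta_pos=[[0,0,0.1],[0,0,0.05],[0,0,0]], angular=[[0,0,0],[0,0,0],[0,0,0]])

```text
clock: 20.6
position: [0.4616, 0.2188, 0.0732]
ee_rot: [0.176, 3.137, 0.0]
force: [-0.7, 0.8, 2.0]
width: 0.491
gripper_force: 25.0
```

Emit:
carry_out(claw=[4.3,4.3], delta_pos=[[0,0,0.1],[0,0,0]], angular=[[0,0,0],[0,0,0]])

```text
clock: 20.8
position: [0.4617, 0.2187, 0.0722]
ee_rot: [0.176, 3.137, 0.0]
force: [-0.0, -0.6, 2.9]
width: 0.491
gripper_force: 25.0
```

Emit:
carry_out(claw=[4.3,4.3], delta_pos=[[0,0,0.05],[0,0,0]], angular=[[0,0,0],[0,0,0]])

```text
clock: 21.0
position: [0.4617, 0.2188, 0.0719]
ee_rot: [0.176, 3.136, -0.0]
force: [-1.2, 0.2, 6.0]
width: 0.489
gripper_force: 25.0
```

Emit:
carry_out(claw=[4.3,4.3], delta_pos=[[0,0,0.05],[0,0,0]], angular=[[0,0,0],[0,0,0]])

```text
clock: 21.2
position: [0.4617, 0.2188, 0.0718]
ee_rot: [0.176, 3.136, -0.0]
force: [-2.7, -2.3, 10.6]
width: 0.495
gripper_force: 25.1
```

Hard floor felt (TCP z = 0.0719, about 12 N of press). Letting the tabs out while pressing.

Emit:
carry_out(claw=[4.8,5.0,5.2,5.4,5.6,5.8,5.8], delta_pos=[[0,0,0],[0,0,0],[0,0,0],[0,0,0],[0,0,0],[0,0,0],[0,0,0]], angular=[[0,0,0],[0,0,0],[0,0,0],[0,0,0],[0,0,0],[0,0,0],[0,0,0]])

```text
clock: 21.9
position: [0.4617, 0.2189, 0.0713]
ee_rot: [0.176, 3.136, 0.001]
force: [-0.5, -0.0, 5.2]
width: 0.632
gripper_force: 3.5
```

```bash
python3 -c "
from h import *
need([.4617,.2190,.0719],np.pi-.112)"
```

```text
t 21.9 pos [0.4617 0.2189 0.0713] j [ 0.1796  0.6895 -1.0471  1.9615  0.7493  0.9418  0.2095] w 0.6317377479798418 grip 3.5144641622900963
shift cm [-0.0003  0.0119 -0.0581] turn [ 0.0003  0.0002 -0.0001] force tool [ 0.5282 -0.1044 -5.242 ] torque [-0.0344 -0.0015 -0.0802]
```

Emit:
carry_out(claw=[6.1,6.5,7.5,9.1,9.1,9.1,9.1], delta_pos=[[0,0,0],[0,0,0],[0,0,0],[0,0,0],[0,0,0],[0,0,0],[0,0,0]], angular=[[0,0,0],[0,0,0],[0,0,0],[0,0,0],[0,0,0],[0,0,0],[0,0,0]])

```text
clock: 22.6
position: [0.4616, 0.2187, 0.0712]
ee_rot: [-0.176, -3.137, 0.0]
force: [0.0, 0.4, 0.2]
width: 0.987
gripper_force: 0.0
```

Emit:
carry_out(claw=[9.1,9.1,9.1,9.1,9.1,9.1,9.1,9.1,9.1], delta_pos=[[0,0,-0.5],[0,0,-1.5],[0,0,-2.5],[0,0,-3],[0,0,-3.5],[0,0,-3.5],[0,0,-3.5],[0,0,-2],[0,0,0]], angular=[[0,0,0],[0,0,0],[0,0,0],[0,0,0],[0,0,0],[0,0,0],[0,0,0],[0,0,0],[0,0,0]])

```text
clock: 23.5
position: [0.4622, 0.2203, 0.2753]
ee_rot: [0.175, 3.132, 0.004]
force: [-0.0, -0.1, -0.7]
width: 0.993
gripper_force: 0.0
```

```bash
cat > chk.py <<'E'
from h import *
p=arm.get_image('scene'); c,s=np.cos(-.112),np.sin(-.112); zf=.0719-.059
g=cv2.resize(p['frame'][:,:,::-1],None,fx=5,fy=5,interpolation=cv2.INTER_CUBIC)
u=[int(v*5) for v in proj(p,[.4617,.219,.08])[0]]
T=[]
for dz in(0,.006):
    f=g.copy()
    for hx,hy,z,col in((.022,.016,.098,(0,255,0)),(.013,.03,.090,(0,0,255))):
        P=[[.4617+c*a-s*b,.2189+s*a+c*b,zf+dz+z] for a,b in((hx,hy),(hx,-hy),(-hx,-hy),(-hx,hy))]
        cv2.polylines(f,[np.round(proj(p,P)*5+2).astype(int)],True,col,1)
    T.append(f[u[1]-230:u[1]+200,u[0]-200:u[0]+200])
cv2.imwrite('pics/s5.png',np.hstack(T))
need([.4617,.219,.3],np.pi-.112)
E
python3 chk.py
```

```text
t 23.55 pos [0.4618 0.2194 0.2733] j [ 0.3219  0.4584 -1.2097  1.7158  0.4485  1.2801  0.4727] w 0.9915639474713142 grip 0.0
shift cm [-0.     -0.0367 -2.6711] turn [ 0.0013  0.0029 -0.0001] force tool [-0.2691  0.0553  0.9198] torque [-0.1043 -0.1262 -0.0279]
```

View pics/s5.png

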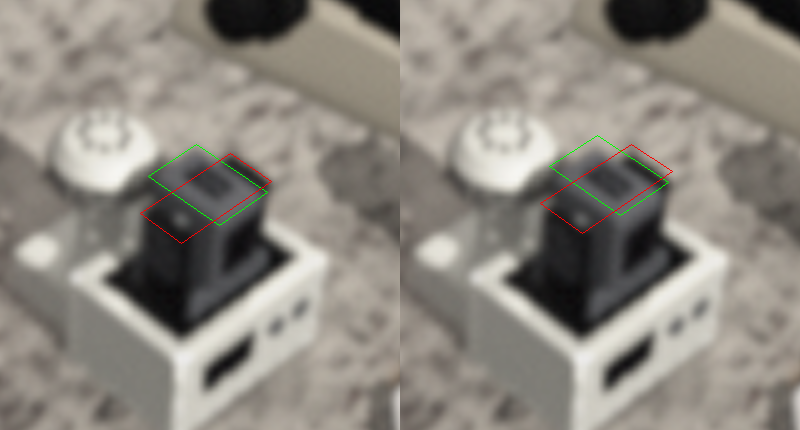

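The left overlay (hard-floor height) matches the pack top at crop (208,185), while the 6 mm raised one on the right does not. Both tabs fill the sprung-out outline, so the pack is latched home and the arm is clear.

```bash
python3 -c "
from cell import arm
print(arm.sign_off())"
```

```text
the job is handed in; nothing more can be done
None
```

The pack is pressed home in the sampler bay with both tabs sprung out; going by the last picture it is latched. The arm was withdrawn clear and the job handed in at about 23.6 s.

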